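Roll the passed idler roller into the green bay

TASK

The steel idler roller on the black inspection mat has passed its check: with your fingertips on its top, roll it across the mat into the green-taped bay and leave it lying still wholly inside the tape, clear of it on all sides. Let it turn as it goes instead of sliding it, touch only its upper part, never grip or lift it, and leave the bearing, oil filter, carton and blue bin where they are.

Things in the scene. Friction and masses are not known exactly. Their poses are not given: they have to be found in the camera images.
- roller: Bright steel conveyor roller on the mat: tube 60 mm across, 200 mm long, black end caps, 12 mm spindle stub sticking out 20 mm at each end; one rigid piece, about 0.85 kg. Origin at its centre, on its axis, 33 mm above the counter (top line at 63 mm). x runs along the roller; z is up at the start, where a yellow paint line lies on top, and turns with it. One turn rolls 188 mm.
- roller_end_a (a point): Centre of the tube's end face at the roller's +x end, 100 mm from the roller's centre, on the axis.
- roller_end_b (a point): Centre of the tube's end face at the roller's -x end, 100 mm from the roller's centre, on the axis.
- green_bay: Rectangle of flat green tape 25 mm wide on the mat: the bay for passed parts. Clear inside: 320 mm along its x axis, 110 mm along its y axis. Origin at its middle, on the mat's top, 3 mm above the counter. x is nearly parallel to the roller at the start; the bay's middle is 130 to 270 mm from the roller, to its left or right.
- red_bay: Rectangle of red tape of the same size on the other side of the roller: the bay for rejected parts, where the bearing lies. Origin at its middle, on the mat's top; axes as for the green bay. Not to be used.
- mat: Black rubber mat fixed on the counter, 380 mm (x axis, away from the robot) by 660 mm (y axis), 3 mm thick. Origin at the centre of its underside. Its drag stops the roller within a few mm once a slow push ends. Friction of fingers and mat on the roller is about 0.6. Fingertips that roll it by its top move twice as fast as the roller, so they run ahead and must be set back for another stroke.
- bearing: Loose steel bearing ring lying flat in the red bay, 62 mm outside, 30 mm bore, 16 mm high. Origin at the centre of its underside. To be left alone.
- filter: Loose white spin-on oil filter with a dark blue band, standing on the counter past the mat's left-hand (+y) end, 66 mm in diameter, 106 mm high. Origin at the centre of its underside. To be left alone.
- carton: Loose small cardboard carton with a pale band, standing on the counter past the mat's left-hand (+y) end, 80 x 80 mm, 40 mm high. Origin at the centre of its underside. To be left alone.
- bin: Loose blue picking bin full of steel pins, standing on the counter past the mat's right-hand (-y) end, 160 mm (x) by 105 mm (y), 75 mm high. Origin at the centre of its underside. To be left alone.
There are look-alikes about, which are no part of the job. Of the things that look like the roller, the larger one is meant.

How it is judged:
On the way:
1. the roller has turned upside down (half a turn) after about as much travel as half a turn of rolling gives (55 to 135 mm) (angle between roller's own z axis and vertical above 2.3 rad and distance of roller from where it was at the start of the episode between 0.055 and 0.135 m), for 0.04 s.
At the end, for the whole second after the job is handed in: The roller lies at rest on the mat, let go, inside the green bay: both ends of its tube within 26 mm of the bay's long centre line (tube between the long tapes) and its centre within 41 mm of the bay's middle along the bay (spindles clear of the end tapes) (y of roller_end_a in the frame of green_bay between -0.026 and 0.026 m and y of roller_end_b in the frame of green_bay between -0.026 and 0.026 m and x of roller in the frame of green_bay between -0.041 and 0.041 m and height (world z) of roller between 0.029 and 0.036 m and linear speed of roller below 0.01 m/s and angular speed of roller below 0.3 rad/s); the robot touches nothing.
It fails at once if the roller is lifted or tipped: centre raised by more than 10 mm, or axis more than 0.15 rad off level (height (world z) of roller above 0.043 m or angle between roller's own x axis and vertical below 1.42 rad or angle between roller's own x axis and vertical above 1.72 rad).
It fails at once if the roller is gripped or pushed low down: fingers touch it while the grasp point is lower than 62 mm above the counter (contact force between the fingers and roller above 0.5 N and height (world z) of the grasp point below 0.062 m).
It fails at once if the roller is slid instead of rolled: it has not turned over after half a turn of travel, nor on again by three quarters and a full turn ((distance of roller from where it was at the start of the episode between 0.088 and 0.1 m and angle between roller's own z axis and vertical below 2 rad) or (distance of roller from where it was at the start of the episode between 0.136 and 0.146 m and (angle between roller's own z axis and vertical below 0.5 rad or angle between roller's own z axis and vertical above 2.64 rad)) or (distance of roller from where it was at the start of the episode between 0.182 and 0.194 m and angle between roller's own z axis and vertical above 1.14 rad)).
It fails at once if the bearing, filter, carton or bin is shifted by more than 15 mm (distance of any of bearing, filter, carton, bin from where it was at the start of the episode above 0.015 m).
It also fails if it takes over 54 s, if anything falls off the work surface, if the arm or the gripper's body presses on something with over 40 N, if the wrist force passes 120 N, or if a joint passes its speed limit or range.

ROBOT

A 6-joint arm with a two-finger parallel gripper is mounted at the origin on the work surface. World frame = base frame: x ahead of the robot, y to its left, z up, the work surface at z = 0. Lengths are in m, angles in rad, forces in N, time in s.
With the tool pointing down it reaches from about 0.4 to 0.825 m from the base axis. Payload 7 kg.
Tool frame: the origin (TCP) lies on the mounting face of the last link; the fingertips stand 178 mm ahead of it and the grasp point (between the pads) lies 159 mm ahead of it; z points along the fingers, y is the direction in which the jaws open and shut (so a half turn about z gives the same grasp; the last joint's range is limited). The gripper opens to 88 mm and grips with 3 to 60 N. Pads are 19 mm wide; open, the fingers measure 130 mm over their backs; the gripper's body (78 mm by 193 mm) begins 47 mm behind the grasp point.
Start: joints at [-1.013, 0.359, 0.012, 0, -1.224, -0.288], TCP at [0.18, -0.651, 0.405] pointing down, gripper open.
Joint ranges: [-3.07, 3.07], [-1.43, 2.12], [-1.02, 1.25], [-3.03, 1.67], [-3.05, -0], [-3.03, 3.03]. Speed limits (rad/s): [2.39, 2.39, 3.01, 3.14, 3.14, 3.14].

INTERFACE

Orientations are given as [roll, pitch, yaw] about the fixed x, y, z axes, in that order (R = Rz(yaw) Ry(pitch) Rx(roll)).
In Python, from station import * gives the robot as it stands.
- The arm moves only by the tool arm_command, never from a script. Its argument "targets" is a list of rows, each a list of 3 entries, a list of its own where there are three numbers: the turn, a rotation vector about the world's x, y, z in rad, then the shift along the world's x, y, z in mm, then the closure, from 0 (fully open) to 1 (shut). In form: [[[wx, wy, wz], [tx, ty, tz], fingers], ...]. A call has 1 to 8 rows; each row shifts and turns the commanded pose from where the row before left it; what a row does not reach is not made up. A row lasts 1/10 s, in which the tool goes at most 50 mm and 8.59 degrees, less where a joint would pass 70% of its speed; a pose out of reach is approached as far as the arm can. A call with a gripper value outside its range is refused whole. The fingers move at their own pace and stop on an object; "squeeze" is the grip in N (left out, the last holds). Time passes only in rows, so rows that do not move let the fingers close. It gives the time, the measured TCP pose, the force and the opening at its end, in the units of the state.
- get_state(): the state, without advancing time (a new reading comes with each control period).
- grab_frame(name): name is "side" or "top"; returns (picture, depth): 480x640x3 uint8, red, green, blue; 480x640 float32, m along the optical axis (not along the pixel's ray), 0 where there is no reading.
- camera_params(name): a dict with "mtx" (3x3 intrinsics, pixels), "eye" and "orientation" of the camera in the world. Camera axes: x right, y down, z forward; pixel columns grow to the right and rows downward; lengths in m; the calibration is good to about 2 mm. A picture is of the moment at which its call begins. camera_params takes no time and is no camera call.
- job_done(): hands the job in, once; it reports no verdict.
The state is a dict: "t": time; "q": joint angles; "qd": joint speeds; "joint_efforts": joint torques, N m; "eef_pos": TCP position; "ee_rot": TCP orientation; "force": force on the tool from outside, world axes, zero at the start; "moment": the same for the moment, N m; "width": finger opening in m.
Only numpy, scipy, OpenCV 4.12 (cv2) and the standard library are available. Lean on these libraries where they do the work, as an engineer would, in place of code of your own. Each camera call takes 0.05 s, during which the arm holds its last target.

## Working session

There is one attempt and no reset: what is moved stays moved. The work goes in short steps, Python scripts to look and compute and a tool call to move; the robot and the scene stay as the last step left them, time stands still between calls to the robot, and variables do not carry over. Pictures are saved under pics/ and viewed, and the job is handed in when it is done.

Besides the shell and the picture viewer there is one more tool, called after ">>>" in YAML: its name, and indented under it one key for each argument. arm_command: Moves the arm, as the interface text tells. Its arguments: {"type":"object","properties":{"targets":{"type":"array"},"squeeze":{"type":"number"}},"required":["targets"]}

```bash
ls; mkdir -p pics
python3 - <<'E'
from station import *
import cv2,numpy as np
print(get_state())
for n in("side","top"):
    p,d=grab_frame(n); cv2.imwrite(f"pics/{n}0.png",p[:,:,::-1]); np.save(f"pics/{n}0d.npy",d); print(n,camera_params(n))
E
```

```text
pics
{'t': 0.0, 'q': array([-1.01289273e+00,  3.59410443e-01,  1.10670795e-02, -3.32838180e-04,
       -1.22410284e+00, -2.88108232e-01]), 'qd': array([ 3.54854403e-04,  2.37438653e-05,  1.85077178e-03, -1.05365471e-04,
       -7.51647740e-04, -8.00914192e-04]), 'joint_efforts': array([-2.72672478e-04, -5.82712984e+01,  2.93045300e+01,  6.99709922e+00,
        6.59348574e-03, -1.61590774e-04]), 'eef_pos': array([ 0.17986413, -0.65040122,  0.4037139 ]), 'ee_rot': array([ 3.13992187e+00, -1.68847187e-04, -2.87191050e+00]), 'force': array([ 0.42512199, -0.59782704, -0.36710599]), 'moment': array([-0.01534044,  0.02704068,  0.06149229]), 'width': 0.08740273492610706}
side {'mtx': array([[513.23901194,   0.        , 306.27529104],
       [  0.        , 513.23901194, 237.01388178],
       [  0.        ,   0.        ,   1.        ]]), 'eye': array([-0.09368783,  0.94993476,  0.80389536]), 'orientation': array([-2.15877223, -0.01942453, -2.58676087])}
top {'mtx': array([[487.93481072,   0.        , 321.45035785],
       [  0.        , 487.93481072, 236.09937072],
       [  0.        ,   0.        ,   1.        ]]), 'eye': array([0.40851229, 0.01480176, 1.18151523]), 'orientation': array([-3.08300828e+00,  2.35671460e-04, -1.60008327e+00])}
```

View pics/top0.png

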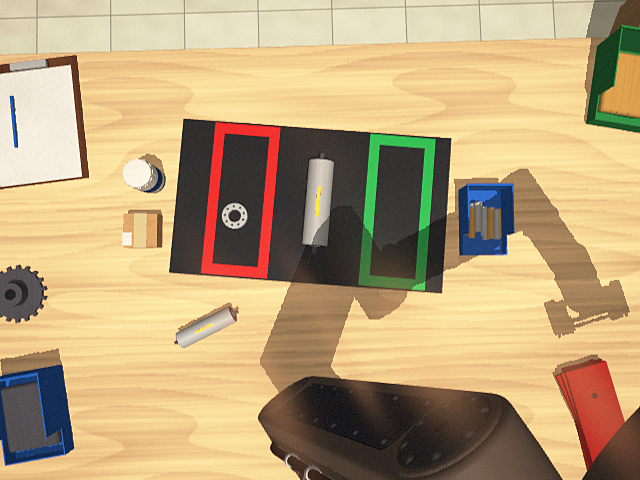

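View pics/side0.png

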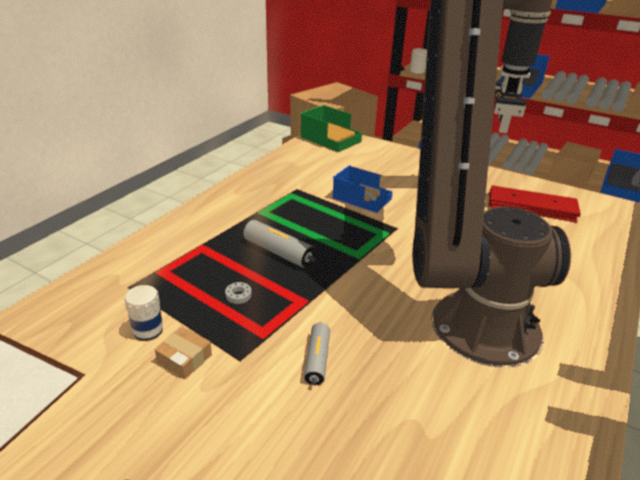

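The top view shows the large roller on the mat at about (319,200), the green bay to its right (-y) at about (400,212), and the red bay with the bearing at about (235,216). Things that could be taken for the roller: the large tube on the mat at top (319,200) / side (280,243), and the smaller tube on the bare counter at top (207,327) / side (317,353). I choose the first, because it is larger and lies on the mat. A close crop and measurements come next.

```bash
cat > h.py <<'E'
import cv2,numpy as np
from station import *
from scipy.spatial.transform import Rotation as R
def cam(n):
    c=camera_params(n); return c["mtx"],np.array(c["eye"]),R.from_euler("xyz",c["orientation"]).as_matrix()
def ray(n,uv):
    K,e,M=cam(n); uv=np.atleast_2d(uv).astype(float)
    d=np.c_[(uv[:,0]-K[0,2])/K[0,0],(uv[:,1]-K[1,2])/K[1,1],np.ones(len(uv))]
    return e,d@M.T
def onplane(n,uv,z):
    e,d=ray(n,uv); return e+d*((z-e[2])/d[:,2])[:,None]
def proj(n,P):
    K,e,M=cam(n); c=(np.atleast_2d(P)-e)@M; return c[:,:2]/c[:,2:]*K[0,0]+K[:2,2]
def tri(uv1,uv2):
    e1,d1=ray("top",uv1);e2,d2=ray("side",uv2);out=[]
    for a,b in zip(d1,d2):
        s=np.linalg.lstsq(np.c_[a,-b],e2-e1,rcond=None)[0]; p,q=e1+s[0]*a,e2+s[1]*b
        out.append([*(p+q)/2,np.linalg.norm(p-q)])
    return np.array(out)
def cloud(n,d,mask):
    v,u=np.nonzero(mask&(d>0)); e,r=ray(n,np.c_[u,v]); return e+r*d[v,u][:,None]
E
python3 - <<'E'
from h import *
t=cv2.imread("pics/top0.png");s=cv2.imread("pics/side0.png")
a=cv2.resize(t[140:265,270:370],None,fx=4,fy=4,interpolation=cv2.INTER_CUBIC)
b=cv2.resize(s[205:280,230:330],None,fx=4,fy=4,interpolation=cv2.INTER_CUBIC)
b=cv2.copyMakeBorder(b,0,a.shape[0]-b.shape[0],0,0,cv2.BORDER_CONSTANT)
cv2.imwrite("pics/crop0.png",np.hstack([a,b])) 
for n,im in(("top",t),("side",s)):
    h=cv2.cvtColor(im,cv2.COLOR_BGR2HSV)
    for col,(lo,hi) in{"green":((50,120,50),(80,255,255)),"red":((0,170,60),(8,255,255))}.items():
        m=cv2.inRange(h,lo,hi)
        cs,hi_=cv2.findContours(m,cv2.RETR_CCOMP,cv2.CHAIN_APPROX_NONE)
        for i,c in enumerate(cs):
            ar=cv2.contourArea(c)
            if hi_[0][i][3]>=0 and ar>1500:
                par=cs[hi_[0][i][3]]
                for nm,cc in(("hole",c),("outer",par)):
                    P=onplane(n,cc[:,0],0.003)[:,:2].astype(np.float32)
                    r=cv2.minAreaRect(P*1000)
                    print(n,col,nm,ar,np.round(r[0],1),np.round(r[1],1),round(r[2],2))
E
```

```text
top red hole 6026.5 [573.  206.8] [114.3 323. ] 83.58
top red outer 6026.5 [573.5 206.8] [160.5 371.9] 83.58
side green hole 2077.5 [ 530.9 -170.1] [112.4 320.6] 83.47
side green outer 2077.5 [ 529.  -170.1] [170.4 370.9] 83.27
side red hole 3652.0 [570.8 208.8] [111.9 320.4] 83.38
side red outer 3652.0 [569.9 208.4] [165.9 372.4] 83.62
```

View pics/crop0.png

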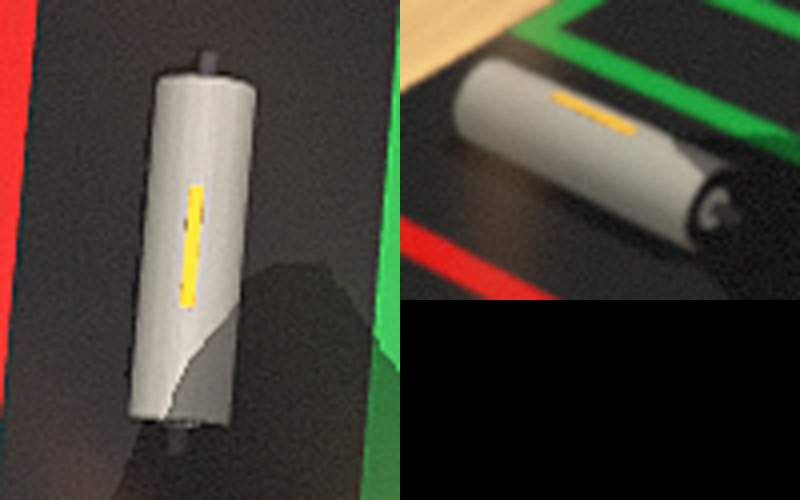

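The crop confirms the bright steel tube with black caps, stubs and a yellow line, lying on the mat. Next I measure its axis and the bay in both views.

Run:
```python
from h import *
for n in("top","side"):
    im=cv2.imread(f"pics/{n}0.png");d=np.load(f"pics/{n}0d.npy")
    h=cv2.cvtColor(im,cv2.COLOR_BGR2HSV)
    # green
    m=cv2.inRange(h,(50,90,25),(85,255,255))
    cs,H=cv2.findContours(m,cv2.RETR_CCOMP,cv2.CHAIN_APPROX_NONE)
    for i,c in enumerate(cs):
        if cv2.contourArea(c)>1500:
            P=onplane(n,c[:,0],0.003)[:,:2].astype(np.float32); r=cv2.minAreaRect(P*1000)
            print(n,"green","hole" if H[0][i][3]>=0 else "outer",np.round(r[0],1),np.round(r[1],1),round(r[2],2))
    # depth of yellow, roller
    full=np.ones(d.shape,bool); v,u=np.nonzero(d>0); e,r=ray(n,np.c_[u,v]); P=e+r*d[v,u][:,None]
    k=(abs(P[:,0]-.57)<.16)&(abs(P[:,1]-.025)<.08)
    Q=P[k]; T=Q[Q[:,2]>.025]; print(n,"n",len(T),"zmax pct",np.percentile(T[:,2],[50,90,98]),"mat z",np.median(Q[Q[:,2]<.015][:,2]))
    r=cv2.minAreaRect((T[:,:2]*1000).astype(np.float32)); print("depth rect",np.round(r[0],1),np.round(r[1],1),r[2])
    top=T[T[:,2]>np.percentile(T[:,2],60)]; l=cv2.fitLine(top[:,:2].astype(np.float32),cv2.DIST_L2,0,.01,.01).ravel(); print("topline dir deg",np.degrees(np.arctan2(l[1],l[0])),"pt",l[2:])
    y=cv2.inRange(h,(20,120,90),(35,255,255)); nl,lab,st,ce=cv2.connectedComponentsWithStats(y)
    for i in range(1,nl):
        if 30<st[i][4]<400:
            c=np.argwhere(lab==i)[:,::-1]; print("yellow",n,st[i],ce[i])
```

```text
top green outer [ 534.  -171.6] [161.2 372.3] 83.48
top green outer [ 851.7 -733.1] [131.4 261.5] 78.66
top n 2260 zmax pct [0.05717008 0.06245499 0.06443064] mat z 0.001841811630922674
depth rect [555.2  19.7] [ 60.  239.5] 83.63445281982422
topline dir deg -6.2178173 pt [0.5537153  0.01963435]
yellow top [315 187   6  30 105] [317.48571429 201.31428571]
yellow top [195 323  19  11  44] [204.27272727 327.45454545]
side green outer [ 528.6 -170.1] [174.5 371.4] 83.56
side green hole [ 530.8 -169.5] [109.3 318.1] 83.74
side n 1438 zmax pct [0.05129563 0.0606487  0.06233558] mat z 0.0009756935691204172
depth rect [542.9  29.8] [ 61.4 223.3] 86.83687591552734
topline dir deg -6.091447 pt [0.54646784 0.02701364]
yellow side [327 122  29  20  89] [338.14606742 132.02247191]
yellow side [268 228  21  10  45] [277.91111111 232.71111111]
yellow side [316 337   4  17  46] [317.58695652 345.23913043]
```

Run:
```python
from h import *
print("yellow tri",tri([[317.49,201.31]],[[277.91,232.71]]))
t=cv2.imread("pics/top0.png")
# bay corners red/green check heights from two views: side hole corner vs top
print("bay mid per view, top->",onplane("top",proj("top",[[.532,-.171,.003]]),.003), "stub tips top px",onplane("top",[[322,154],[314,251]],.033))
```

```text
yellow tri [[0.55445272 0.01968082 0.06156115 0.00097092]]
bay mid per view, top-> [[ 0.532 -0.171  0.003]] stub tips top px [[0.67157648 0.00605653 0.033     ]
 [0.44125087 0.03165665 0.033     ]]
```

>>> arm_command:
  targets:
    - [[0,0,-0.1],[21,38,0],1]
    - [[0,0,-0.1],[21,38,0],1]
    - [[0,0,-0.1],[21,38,0],1]
    - [[0,0,-0.08],[21,38,0],1]
    - [[0,0,0],[21,38,0],1]
    - [[0,0,0],[21,38,0],1]
    - [[0,0,0],[21,38,0],1]
    - [[0,0,0],[21,38,0],1]
  squeeze: 5

```text
t: 0.9
eef_pos: [0.3482, -0.3449, 0.4046]
ee_rot: [3.141, -0.0, 3.031]
force: [0.9, -1.2, 0.1]
width: 0.0294
```

>>> arm_command:
  targets:
    - [[0,0,0],[21,38,0],1]
    - [[0,0,0],[21,38,0],1]
    - [[0,0,0],[21,38,0],1]
    - [[0,0,0],[21,38,0],1]
    - [[0,0,0],[21,38,-15],1]
    - [[0,0,0],[21,38,-20],1]
    - [[0,0,0],[21,38,-20],1]
    - [[0,0,0],[21,38,-20],1]

```text
t: 1.7
eef_pos: [0.5162, -0.0408, 0.329]
ee_rot: [3.141, 0.0, 3.032]
force: [0.7, -1.1, 0.0]
width: 0.0007
```

>>> arm_command:
  targets:
    - [[0,0,0],[21,38,-20],1]
    - [[0,0,0],[20,38,-15],1]
    - [[0,0,0],[0,0,0],1]
    - [[0,0,0],[0,0,0],1]

```text
t: 2.1
eef_pos: [0.5569, 0.0343, 0.2935]
ee_rot: [-3.14, -0.002, 3.033]
force: [-0.0, -1.3, 1.1]
width: 0.0005
```

Run:
```python
from h import *
print(get_state())
p,d=grab_frame("side"); p=p[:,:,::-1]; cv2.imwrite("pics/side1.png",cv2.resize(p[80:300,180:420],None,fx=3,fy=2.7,interpolation=cv2.INTER_CUBIC))
```

```text
{'t': 2.1, 'q': array([ 4.12386792e-01,  2.67785218e-01, -3.95673433e-01, -1.35394849e-04,
       -9.09868367e-01, -2.09161265e+00]), 'qd': array([-2.69744705e-02, -3.50350866e-02, -9.10689006e-03,  3.34274150e-05,
       -5.35780385e-03,  4.61945554e-03]), 'joint_efforts': array([  1.02013651, -44.73526239,  24.82266963,   5.80416575,
         0.05674267,  -0.0984629 ]), 'eef_pos': array([0.55685717, 0.03428213, 0.29349176]), 'ee_rot': array([-3.14042594e+00, -2.24823762e-03,  3.03307857e+00]), 'force': array([-0.04839428, -1.29309894,  1.07199422]), 'moment': array([-0.02894887,  0.01903349,  0.00670987]), 'width': 0.0005330280785032117}
```

View pics/side1.png

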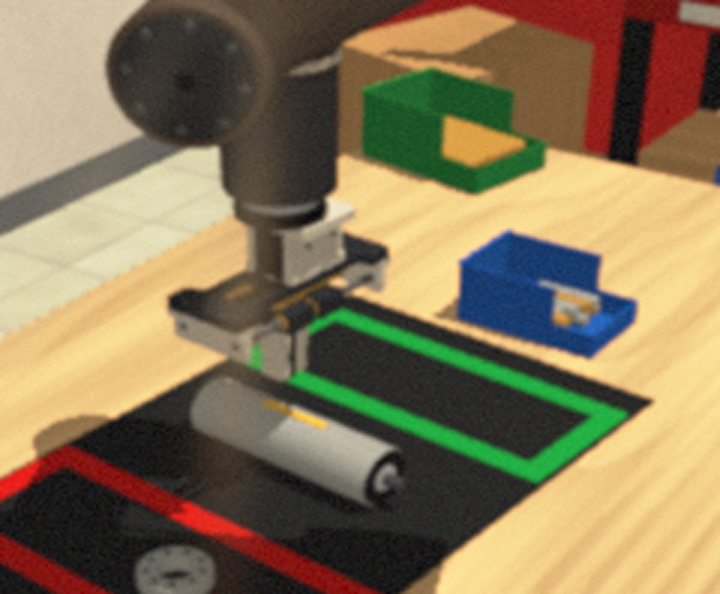

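The fingers are shut above the roller near its middle (picture px ~(275,370)). I descend gently and watch the force.

>>> arm_command:
  targets:
    - [[0,0,0],[0,1,-20],1]
    - [[0,0,0],[0,0,-20],1]
    - [[0,0,0],[0,0,-6],1]
    - [[0,0,0],[0,0,-1],1]
    - [[0,0,0],[0,0,-1],1]

```text
t: 2.65
eef_pos: [0.5571, 0.034, 0.2477]
ee_rot: [3.141, 0.001, 3.031]
force: [-0.2, 0.2, -0.2]
width: 0.0006
```

>>> arm_command:
  targets:
    - [[0,0,0],[0,0,-1],1]
    - [[0,0,0],[0,0,-1],1]
    - [[0,0,0],[0,0,-1],1]

```text
t: 2.95
eef_pos: [0.557, 0.0345, 0.2441]
ee_rot: [3.141, 0.001, 3.031]
force: [0.2, -0.6, 0.6]
width: 0.0001
```

>>> arm_command:
  targets:
    - [[0,0,0],[0,0,-1],1]
    - [[0,0,0],[0,0,-1],1]

```text
t: 3.15
eef_pos: [0.5569, 0.0345, 0.2417]
ee_rot: [3.142, 0.0, 3.031]
force: [-0.2, 0.6, 0.0]
width: 0.0003
```

>>> arm_command:
  targets:
    - [[0,0,0],[0,0,-1],1]
    - [[0,0,0],[0,0,0],1]

```text
t: 3.35
eef_pos: [0.557, 0.0345, 0.2408]
ee_rot: [-3.142, 0.0, 3.032]
force: [0.1, 0.3, 2.2]
width: 0.0006
```

>>> arm_command:
  targets:
    - [[0,0,0],[0,0,-1],1]
    - [[0,0,0],[0,0,0],1]

```text
t: 3.55
eef_pos: [0.5571, 0.0345, 0.2401]
ee_rot: [3.141, 0.001, 3.032]
force: [-1.2, 1.3, 5.9]
width: 0.0007
```

>>> arm_command:
  targets:
    - [[0,0,0],[-0.3,-3,0],1]
    - [[0,0,0],[-0.7,-6,0],1]
    - [[0,0,0],[-0.7,-6,0],1]
    - [[0,0,0],[-0.7,-6,0],1]
    - [[0,0,0],[-0.3,-3,0],1]

```text
t: 4.05
eef_pos: [0.5544, 0.0102, 0.2412]
ee_rot: [3.141, 0.002, 3.032]
force: [-4.8, 0.8, 14.4]
width: 0.0005
```

```bash
cat > look.py <<'E'
import sys
from h import *
k=sys.argv[1]; p,d=grab_frame("side"); p=p[:,:,::-1].copy()
v,u=np.nonzero(d>0); e,r=ray("side",np.c_[u,v]); P=e+r*d[v,u][:,None]
s=get_state(); print(s["t"],s["eef_pos"],s["force"])
cv2.imwrite(f"pics/{k}.png",cv2.resize(p[160:290,200:400],None,fx=4,fy=4,interpolation=cv2.INTER_CUBIC))
E
python3 look.py s2
```

```text
4.1 [0.5543988  0.00994026 0.24123252] [-4.34221017  0.32432068 13.8248022 ]
```

View pics/s2.png

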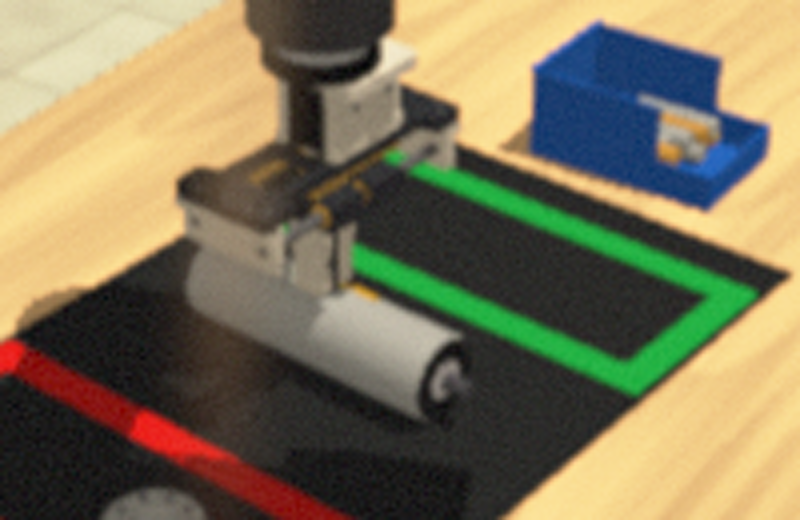

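The roller turned with the push: the yellow line has moved off the top to the far side, (365,292). I ease the pressure a little and continue the stroke.

>>> arm_command:
  targets:
    - [[0,0,0],[-0.4,-4,0.8],1]
    - [[0,0,0],[-0.7,-6,0],1]
    - [[0,0,0],[-0.7,-6,0],1]
    - [[0,0,0],[-0.7,-6,0],1]
    - [[0,0,0],[-0.7,-6,0],1]
    - [[0,0,0],[-0.3,-3,0],1]

```text
t: 4.7
eef_pos: [0.5509, -0.0211, 0.2407]
ee_rot: [-3.142, 0.001, 3.031]
force: [0.5, 0.4, 4.7]
width: 0.0003
```

```bash
python3 look.py s3
```

```text
4.75 [ 0.55081983 -0.02134174  0.24071698] [ 0.09066486 -0.78307171  5.92095858]
```

View pics/s3.png

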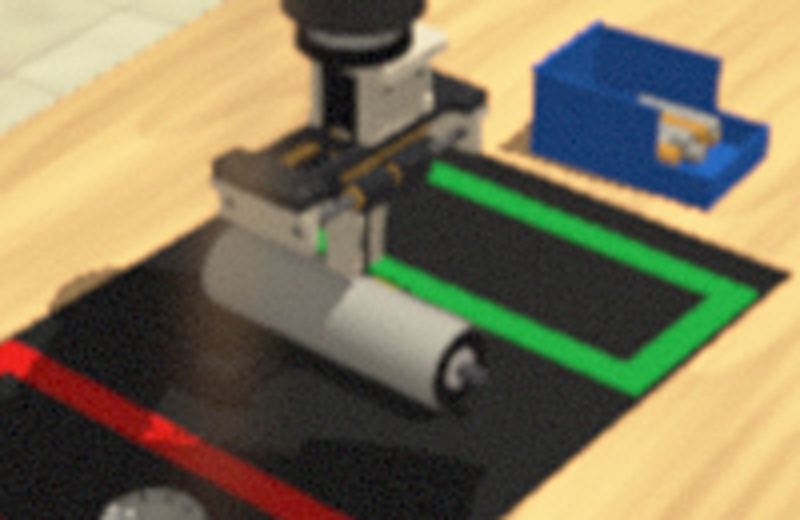

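>>> arm_command:
  targets:
    - [[0,0,0],[0,0,5],1]
    - [[0,0,0],[0,0,10],1]
    - [[0,0,0],[1.6,15,10],1]
    - [[0,0,0],[1.7,15,0],1]
    - [[0,0,0],[0,0,0],1]

```text
t: 5.25
eef_pos: [0.5544, 0.0115, 0.266]
ee_rot: [3.141, 0.001, 3.033]
force: [-0.4, -0.2, 0.2]
width: 0.0005
```

```bash
cat > meas.py <<'E'
# near (robot-side) end cap + tube: depth cloud of roller from side cam
import sys
from h import *
def meas(x0=.55,y0=0.,n="side",save=None):
    p,d=grab_frame(n)
    if save: cv2.imwrite(f"pics/{save}.png",cv2.resize(p[160:290,200:400,::-1] if n=="side" else p[100:310,150:510,::-1],None,fx=4 if n=="side" else 2,fy=4 if n=="side" else 2,interpolation=cv2.INTER_CUBIC))
    hsv=cv2.cvtColor(p,cv2.COLOR_RGB2HSV)
    v,u=np.nonzero((d>0)); e,r=ray(n,np.c_[u,v]); P=e+r*d[v,u][:,None]
    c,s=np.cos(np.radians(6.45)),np.sin(np.radians(6.45))
    B=np.array([[c,-s],[s,c]])   # rows: bay x, bay y
    Q=np.c_[(P[:,:2]-[.532,-.171])@B.T,P[:,2]]
    q0=B@(np.array([x0,y0])-[.532,-.171])
    k=(abs(Q[:,0]-q0[0])<.1)&(abs(Q[:,1]-q0[1])<.045)&(Q[:,2]>.02)&(Q[:,2]<.066)
    T=Q[k]
    # robust: fit circle of radius .03 in (bay y,z) with linear dependence on x
    from scipy.optimize import least_squares
    f=lambda a:np.hypot(T[:,1]-a[0]-a[1]*T[:,0],T[:,2]-a[2])-.03
    o=least_squares(f,[q0[1],0,.033],loss="soft_l1",f_scale=.002)
    print(n,"pts",len(T),"bay-y at bay x=0: %.1f mm, tilt %.2f deg, axis z %.1f, rms %.1f"%(o.x[0]*1e3,np.degrees(o.x[1]),o.x[2]*1e3,1e3*np.sqrt(np.median(o.fun**2))))
    return o.x
if __name__=="__main__":
    meas(float(sys.argv[1]),float(sys.argv[2]),sys.argv[3],sys.argv[4]); print(get_state()["t"],get_state()["eef_pos"])
E
python3 - <<'E'
import numpy as np, meas
# validation on the first frames
import h
for n in("side","top"):
    P=h.cv2.imread(f"pics/{n}0.png")[:,:,::-1].copy(),np.load(f"pics/{n}0d.npy")
    meas.grab_frame=lambda n,P=P:P
    meas.meas(.555,.02,n)
E
python3 meas.py .552 -.0085 side m3
```

```text
side pts 1319 bay-y at bay x=0: 193.4 mm, tilt 0.08 deg, axis z 30.8, rms 1.2
top pts 2145 bay-y at bay x=0: 192.1 mm, tilt 0.11 deg, axis z 31.6, rms 1.0
side pts 1249 bay-y at bay x=0: 165.2 mm, tilt -0.06 deg, axis z 30.9, rms 1.2
5.3 [0.55408019 0.01091184 0.26554691]
```

View pics/m3.png

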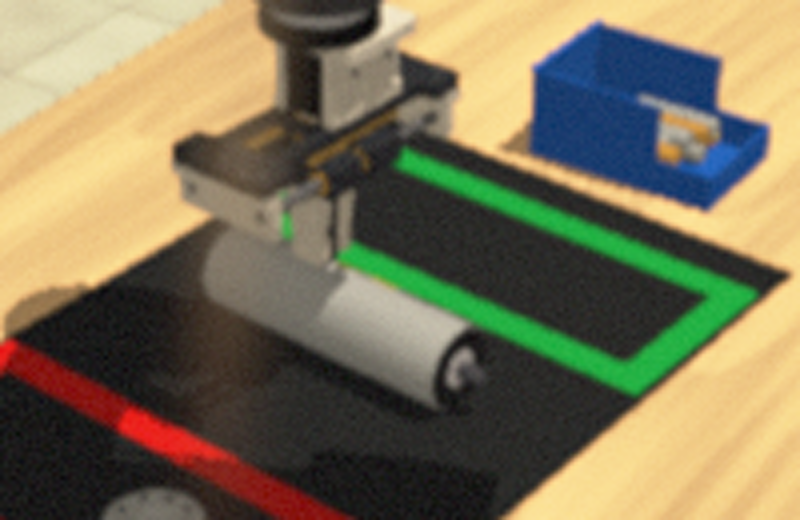

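The measurement gives 28 mm of travel, tilt about 0°, and 165 mm left to go. Stroke 2.

>>> arm_command:
  targets:
    - [[0,0,0],[-0.2,-2,-15],1]
    - [[0,0,0],[0,0,-6],1]
    - [[0,0,0],[0,0,-2],1]
    - [[0,0,0],[0,0,-2],1]
    - [[0,0,0],[0,0,0],1]

```text
t: 5.8
eef_pos: [0.5537, 0.0074, 0.2406]
ee_rot: [-3.141, -0.0, 3.031]
force: [-2.2, 0.4, 4.6]
width: 0.0006
```

>>> arm_command:
  targets:
    - [[0,0,0],[-0.3,-3,0],1]
    - [[0,0,0],[-0.7,-6,0],1]
    - [[0,0,0],[-1,-9,0],1]
    - [[0,0,0],[-1.1,-10,0],1]
    - [[0,0,0],[-1.1,-10,0],1]
    - [[0,0,0],[-1.1,-10,0],1]
    - [[0,0,0],[-1,-9,0],1]
    - [[0,0,0],[-0.5,-4,0],1]

```text
t: 6.6
eef_pos: [0.5471, -0.0546, 0.2405]
ee_rot: [3.141, 0.001, 3.031]
force: [1.0, -0.9, 0.3]
width: 0.0005
```

>>> arm_command:
  targets:
    - [[0,0,0],[0,0,0],1]
    - [[0,0,0],[0,0,5],1]
    - [[0,0,0],[0,0,10],1]
    - [[0,0,0],[1.7,15,10],1]
    - [[0,0,0],[1.7,15,0],1]
    - [[0,0,0],[0,0,0],1]

```text
t: 7.2
eef_pos: [0.5509, -0.0214, 0.2661]
ee_rot: [3.141, 0.002, 3.033]
force: [-0.1, -0.4, 0.0]
width: 0.0005
```

```bash
python3 meas.py .549 -.0385 side m4
```

```text
side pts 1232 bay-y at bay x=0: 134.3 mm, tilt -0.10 deg, axis z 30.7, rms 1.3
7.25 [ 0.5505545  -0.02195529  0.26567556]
```

View pics/m4.png

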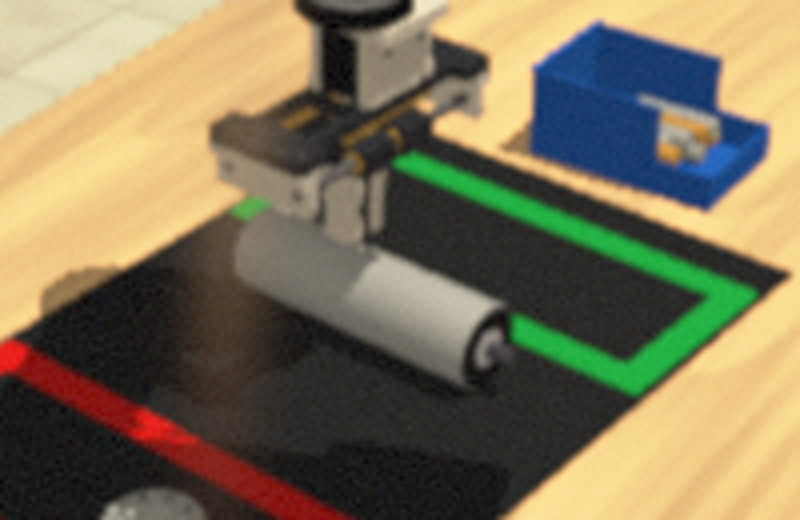

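Stroke 2 was pure rolling: 31 mm of roller travel for 62 mm of finger travel. I repeat it with slightly more pressure.

>>> arm_command:
  targets:
    - [[0,0,0],[0,0,-15],1]
    - [[0,0,0],[0,0,-6],1]
    - [[0,0,0],[0,0,-2],1]
    - [[0,0,0],[0,0,-3],1]
    - [[0,0,0],[0,0,0],1]

```text
t: 7.75
eef_pos: [0.5504, -0.0236, 0.24]
ee_rot: [-3.141, -0.0, 3.032]
force: [-2.5, 0.9, 5.9]
width: 0.0002
```

>>> arm_command:
  targets:
    - [[0,0,0],[-0.3,-3,0],1]
    - [[0,0,0],[-0.7,-6,0],1]
    - [[0,0,0],[-1,-9,0],1]
    - [[0,0,0],[-1.1,-10,0],1]
    - [[0,0,0],[-1.1,-10,0],1]
    - [[0,0,0],[-1.1,-10,0],1]
    - [[0,0,0],[-1,-9,0],1]
    - [[0,0,0],[-0.5,-4,0],1]

```text
t: 8.55
eef_pos: [0.5438, -0.0854, 0.2404]
ee_rot: [-3.142, 0.001, 3.031]
force: [-1.4, -0.1, 4.1]
width: 0.0005
```

>>> arm_command:
  targets:
    - [[0,0,0],[0,0,0],1]
    - [[0,0,0],[0,0,5],1]
    - [[0,0,0],[0,0,10],1]
    - [[0,0,0],[1.7,15,10],1]
    - [[0,0,0],[1.7,15,0],1]
    - [[0,0,0],[0,0,0],1]

```text
t: 9.15
eef_pos: [0.5475, -0.0525, 0.2651]
ee_rot: [3.141, 0.001, 3.033]
force: [-0.8, 0.5, -0.2]
width: 0.0006
```

```bash
python3 meas.py .546 -.069 side m5
```

```text
side pts 1189 bay-y at bay x=0: 103.4 mm, tilt -0.13 deg, axis z 30.7, rms 1.3
9.2 [ 0.5471377  -0.0530729   0.26460413]
```

View pics/m5.png

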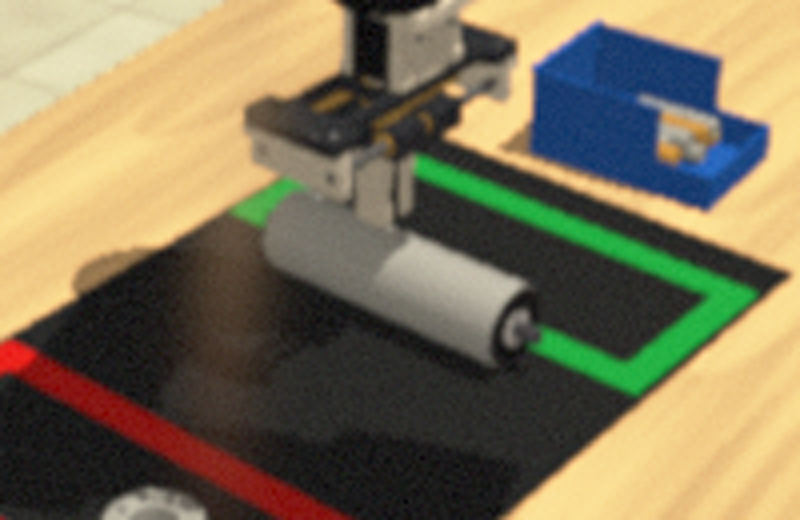

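>>> arm_command:
  targets:
    - [[0,0,0],[0.1,1,-15],1]
    - [[0,0,0],[0,0,-6],1]
    - [[0,0,0],[0,0,-2],1]
    - [[0,0,0],[0,0,-2],1]
    - [[0,0,0],[0,0,0],1]

```text
t: 9.7
eef_pos: [0.5468, -0.0537, 0.2405]
ee_rot: [-3.141, -0.001, 3.032]
force: [-5.1, 0.8, 12.9]
width: 0.0007
```

>>> arm_command:
  targets:
    - [[0,0,0],[-0.3,-3,0],1]
    - [[0,0,0],[-0.8,-7,0],1]
    - [[0,0,0],[-1.1,-10,0],1]
    - [[0,0,0],[-1.1,-10,0],1]
    - [[0,0,0],[-1.2,-11,0],1]
    - [[0,0,0],[-1.2,-11,0],1]
    - [[0,0,0],[-1.1,-10,0],1]
    - [[0,0,0],[-0.5,-4,0],1]

```text
t: 10.5
eef_pos: [0.5399, -0.1204, 0.24]
ee_rot: [-3.141, 0.001, 3.031]
force: [-0.7, 0.1, 1.5]
width: 0.0005
```

>>> arm_command:
  targets:
    - [[0,0,0],[0,0,0],1]
    - [[0,0,0],[0,0,5],1]
    - [[0,0,0],[0,0,10],1]
    - [[0,0,0],[1.8,16,10],1]
    - [[0,0,0],[1.8,16,0],1]
    - [[0,0,0],[0,0,0],1]

```text
t: 11.1
eef_pos: [0.5437, -0.0857, 0.2649]
ee_rot: [3.141, 0.001, 3.033]
force: [-0.1, 0.8, 0.2]
width: 0.0003
```

```bash
python3 meas.py .542 -.102 side m6
```

```text
side pts 1172 bay-y at bay x=0: 70.1 mm, tilt -0.17 deg, axis z 30.7, rms 1.4
11.15 [ 0.54346338 -0.08631853  0.26450566]
```

View pics/m6.png

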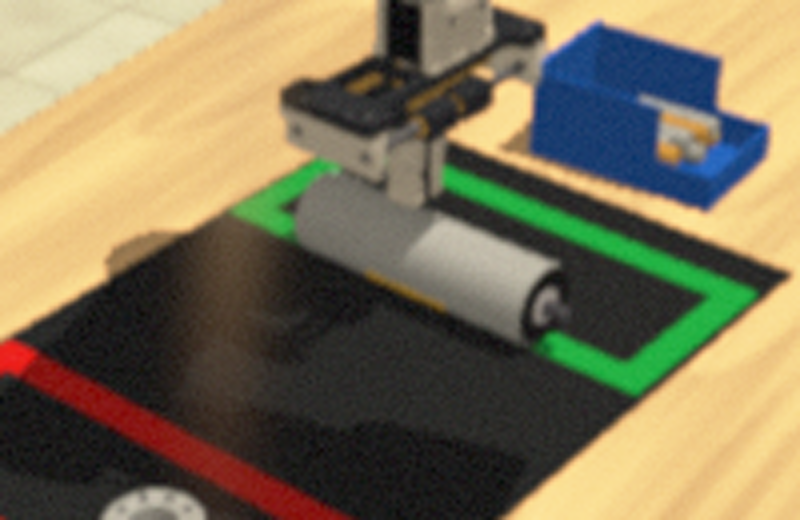

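The yellow line is reappearing low on the near side, (405,290), as rolling predicts: 123 mm is about 235°. The next stroke follows.

>>> arm_command:
  targets:
    - [[0,0,0],[0.1,1,-15],1]
    - [[0,0,0],[0,0,-6],1]
    - [[0,0,0],[0,0,-2],1]
    - [[0,0,0],[0,0,-2],1]
    - [[0,0,0],[0,0,0],1]

```text
t: 11.65
eef_pos: [0.5429, -0.0869, 0.2405]
ee_rot: [-3.141, -0.002, 3.032]
force: [-7.1, 2.2, 13.9]
width: 0.0003
```

>>> arm_command:
  targets:
    - [[0,0,0],[-0.3,-3,0],1]
    - [[0,0,0],[-0.8,-7,0],1]
    - [[0,0,0],[-1.1,-10,0],1]
    - [[0,0,0],[-1.1,-10,0],1]
    - [[0,0,0],[-1.2,-11,0],1]
    - [[0,0,0],[-1.2,-11,0],1]
    - [[0,0,0],[-1.1,-10,0],1]
    - [[0,0,0],[-0.5,-4,0],1]

```text
t: 12.45
eef_pos: [0.5362, -0.1535, 0.24]
ee_rot: [-3.141, 0.001, 3.031]
force: [0.5, 0.2, 2.3]
width: 0.0003
```

>>> arm_command:
  targets:
    - [[0,0,0],[0,0,0],1]
    - [[0,0,0],[0,0,5],1]
    - [[0,0,0],[0,0,10],1]
    - [[0,0,0],[1.8,16,10],1]
    - [[0,0,0],[1.8,16,0],1]
    - [[0,0,0],[0,0,0],1]

```text
t: 13.05
eef_pos: [0.5402, -0.1191, 0.2654]
ee_rot: [3.141, 0.001, 3.033]
force: [-0.6, -0.1, -0.4]
width: 0.0008
```

```bash
python3 meas.py .539 -.135 side m7
```

```text
side pts 1141 bay-y at bay x=0: 36.7 mm, tilt -0.11 deg, axis z 30.7, rms 1.4
13.1 [ 0.5399816  -0.11971431  0.26511205]
```

View pics/m7.png

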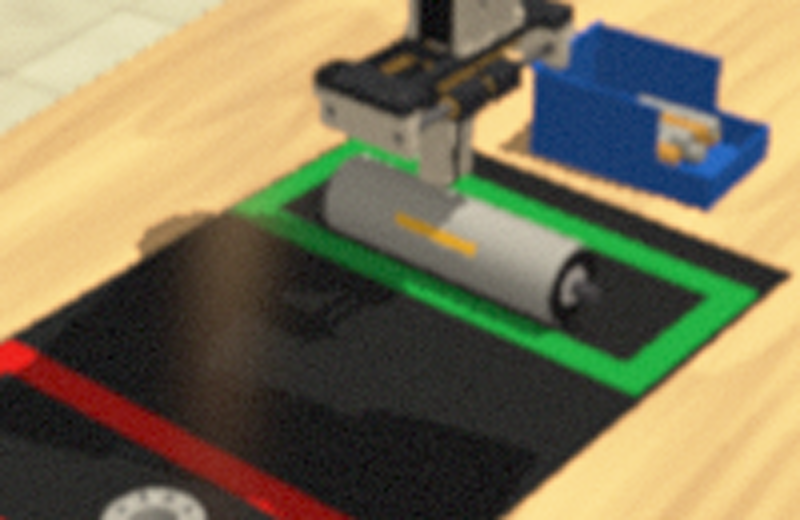

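>>> arm_command:
  targets:
    - [[0,0,0],[0.2,2,-15],1]
    - [[0,0,0],[0,0,-6],1]
    - [[0,0,0],[0,0,-2],1]
    - [[0,0,0],[0,0,-2],1]
    - [[0,0,0],[0,0,0],1]

```text
t: 13.6
eef_pos: [0.5395, -0.119, 0.2405]
ee_rot: [-3.141, -0.001, 3.031]
force: [-6.0, 1.1, 11.4]
width: 0.0007
```

>>> arm_command:
  targets:
    - [[0,0,0],[-0.3,-3,0],1]
    - [[0,0,0],[-0.8,-7,0],1]
    - [[0,0,0],[-1.2,-11,0],1]
    - [[0,0,0],[-1.3,-12,0],1]
    - [[0,0,0],[-1.3,-12,0],1]
    - [[0,0,0],[-1.2,-11,0],1]
    - [[0,0,0],[-1.1,-9,0],1]
    - [[0,0,0],[-0.4,-3,0],1]

```text
t: 14.4
eef_pos: [0.5325, -0.1876, 0.2401]
ee_rot: [-3.141, 0.001, 3.031]
force: [-1.3, 0.1, 3.3]
width: 0.0007
```

>>> arm_command:
  targets:
    - [[0,0,0],[0,0,0],1]
    - [[0,0,0],[0,0,3],1]
    - [[0,0,0],[0,0,12],1]
    - [[0,0,0],[0,0,30],1]
    - [[0,0,0],[0,0,40],1]
    - [[0,0,0],[0,0,40],1]
    - [[0,0,0],[-20,40,0],1]
    - [[0,0,0],[-20,40,0],1]

```text
t: 15.2
eef_pos: [0.4922, -0.106, 0.3662]
ee_rot: [3.141, 0.003, 3.029]
force: [0.4, 1.3, 0.5]
width: 0.0005
```

>>> arm_command:
  targets:
    - [[0,0,0],[-10,45,0],1]
    - [[0,0,0],[0,45,0],1]
    - [[0,0,0],[0,45,0],1]
    - [[0,0,0],[0,45,0],1]
    - [[0,0,0],[0,45,0],1]
    - [[0,0,0],[0,45,0],1]
    - [[0,0,0],[0,0,0],1]

```text
t: 15.9
eef_pos: [0.4823, 0.168, 0.3652]
ee_rot: [3.14, 0.001, 3.036]
force: [-1.1, -1.1, -0.3]
width: 0.0005
```

```bash
python3 meas.py .535 -.168 side m8;python3 meas.py .535 -.168 top t8
```

```text
side pts 1105 bay-y at bay x=0: 2.3 mm, tilt -0.01 deg, axis z 30.8, rms 1.5
15.95 [0.48206993 0.16606415 0.36490647]
top pts 2147 bay-y at bay x=0: 0.9 mm, tilt 0.06 deg, axis z 32.0, rms 1.0
16.0 [0.48195966 0.16468633 0.3647538 ]
```

View pics/m8.png

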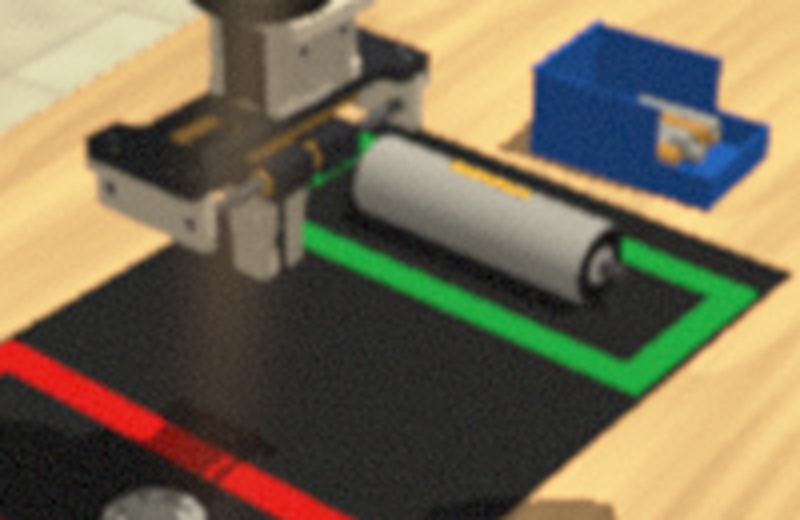

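View pics/t8.png

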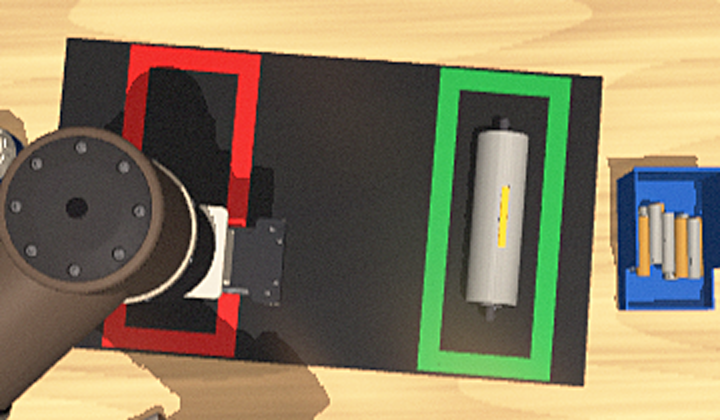

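Both views show the roller in the middle of the green bay, with its yellow line back on top at (503,215) in the top crop. One last check: its place along the bay, that it is still, and the neighbours.

Run:
```python
from h import *
import meas
t,d=grab_frame("top"); s,_=grab_frame("side")
def yel(p):
    y=cv2.inRange(cv2.cvtColor(p,cv2.COLOR_RGB2HSV),(20,120,90),(35,255,255)); n,l,st,c=cv2.connectedComponentsWithStats(y); return [(c[i],st[i][4]) for i in range(1,n) if 30<st[i][4]<400]
print("top",yel(t)); print("side",yel(s))
hsv=cv2.cvtColor(t,cv2.COLOR_RGB2HSV)
v,u=np.nonzero(d>0); e,r=ray("top",np.c_[u,v]); P=e+r*d[v,u][:,None]
k=(abs(P[:,0]-.532)<.16)&(abs(P[:,1]+.17)<.06)&(P[:,2]>.025)
q=cv2.minAreaRect((P[k][:,:2]*1000).astype(np.float32)); print("depth rect",q)
B=np.array([[.9937,-.1123],[.1123,.9937]]); print("centre in bay mm",B@(np.array(q[0])-[532,-171]))
a=cv2.imread("pics/top0.png")[:,:,::-1]; b=cv2.imread("pics/side0.png")[:,:,::-1]
for nm,I0,I1,(x0,y0,x1,y1) in(("bin",a,t,(455,178,520,258)),("bearing side",b,s,(222,278,256,308)),("filter side",b,s,(122,282,166,342)),("carton side",b,s,(152,325,214,378))):
    g=lambda I:cv2.cvtColor(np.ascontiguousarray(I[y0:y1,x0:x1]),cv2.COLOR_RGB2GRAY).astype(np.float32)
    print(nm,"shift px",np.round(cv2.phaseCorrelate(g(I0),g(I1))[0],2))
meas.meas(.532,-.17,"top"); print(get_state()["force"],get_state()["t"])
```

```text
top [(array([401.27522936, 208.        ]), np.int32(109)), (array([204.27272727, 327.45454545]), np.int32(44))]
side [(array([329.96774194, 106.87096774]), np.int32(31)), (array([337.74725275, 131.61538462]), np.int32(91)), (array([322.  , 203.94]), np.int32(50)), (array([317.57142857, 345.16326531]), np.int32(49))]
depth rect ((533.2396240234375, -169.6348419189453), (59.39836120605469, 239.530029296875), 83.6172103881836)
centre in bay mm [1.07850714 1.49576736]
bin shift px [-0.01 -0.04]
bearing side shift px [-0.04 -0.09]
filter side shift px [ 0.54 -0.04]
carton side shift px [-0.09 -0.12]
top pts 2177 bay-y at bay x=0: 0.9 mm, tilt 0.12 deg, axis z 32.0, rms 1.1
[-0.29244238 -0.62937207  0.26179174] 16.15
```

The roller sits at about (1, 1) mm in the bay's frame, tilt 0.1°, and it is still. The neighbours have not moved and the arm is clear.

```bash
python3 -c "
from station import *
print(job_done())"
```

```text
the job is handed in; nothing more can be done
None
```

I rolled the large roller on the mat about 192 mm into the green bay, one full turn, and handed the job in at 16.2 s. It took six strokes with the shut fingertips on its top. Where I measured a stroke, the roller moved half as far as the fingers, as rolling without slipping should. The yellow line went round and came back on top.

**Last checks:**
- **Position:** the roller's centre is about 1 mm from the bay's middle along the bay. Across it, the readings were 0.9 to 2.3 mm, against a limit of 26 mm.
- **Alignment and rest:** the roller is about 0.1° off parallel with the bay. It did not move between the last readings.
- **Clearance:** the arm is clear of everything and shows only force noise.
- **Neighbours:** the bearing, carton and bin moved by 0.1 px or less. The filter read 0.5 px (1 to 2 mm at most), and the arm never went near it.

**Disagreements:** the two cameras differ by about 1.4 mm on the roller's position. The depth readings put its axis 1 to 2 mm below the stated 33 mm. Both are within the calibration's accuracy. During strokes the measured pressing force was unsteady, 0.3 to 14 N.

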